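# Close the lids of a reagent carousel with one sweep of the fingertips

### The job

Close the six blue flip lids of the reagent carousel by tracing its curved row with the fingertips: start at the end with the red dot and follow the row round just above the wells, lightly folding each lid down flat in turn until all six lie closed. Do not grip or lift anything, leave the carousel standing where it is, and do not disturb the things round it.

Things in the scene. Friction and masses are not known exactly. Their poses are not given: they have to be found in the camera images.
- carousel: Loose round grey carousel, 232 mm across, about 1 kg, standing on the worktop by friction only. Origin: centre of its underside; z up; deck at 30 mm; black knob at the centre (32 mm across, top at 62 mm). Six blue flip lids stand in a horseshoe row on a circle of 85 mm radius; their hinge lines are radial, at 98, 130, 162, 194, 226, 258 degrees from its x axis (counter-clockwise from above).
- red_dot (a point): Red dot, 16 mm across, flat on the deck before lid 1: the end where the row begins. At 81 degrees from the carousel's x axis, 102 mm from its centre, 31 mm up. Lids 1 to 6 follow counter-clockwise; the gap in the row, from lid 6 round to lid 1, is centred on the carousel's x axis.
- lid1 (a joint): Flip lid 1 (first, by the red dot): blue plate 26 mm wide, 30 mm along the row from its hinge, 3 mm thick. 0 = closed flat, its top 36 mm above the carousel's underside; 1.57 = upright; 1.85 = stop. Closes by folding away from the red dot onto its own well, just past its hinge. Stiff hinge (0.008 N m), stays where left.
- lid2 (a joint): Flip lid 2 (counted from the red dot): blue plate 26 mm wide, 30 mm along the row from its hinge, 3 mm thick. 0 = closed flat, its top 36 mm above the carousel's underside; 1.57 = upright; 1.85 = stop. Closes by folding away from the red dot onto its own well, just past its hinge. Stiff hinge (0.008 N m), stays where left.
- lid3 (a joint): Flip lid 3 (counted from the red dot): blue plate 26 mm wide, 30 mm along the row from its hinge, 3 mm thick. 0 = closed flat, its top 36 mm above the carousel's underside; 1.57 = upright; 1.85 = stop. Closes by folding away from the red dot onto its own well, just past its hinge. Stiff hinge (0.008 N m), stays where left.
- lid4 (a joint): Flip lid 4 (counted from the red dot): blue plate 26 mm wide, 30 mm along the row from its hinge, 3 mm thick. 0 = closed flat, its top 36 mm above the carousel's underside; 1.57 = upright; 1.85 = stop. Closes by folding away from the red dot onto its own well, just past its hinge. Stiff hinge (0.008 N m), stays where left.
- lid5 (a joint): Flip lid 5 (counted from the red dot): blue plate 26 mm wide, 30 mm along the row from its hinge, 3 mm thick. 0 = closed flat, its top 36 mm above the carousel's underside; 1.57 = upright; 1.85 = stop. Closes by folding away from the red dot onto its own well, just past its hinge. Stiff hinge (0.008 N m), stays where left.
- lid6 (a joint): Flip lid 6 (last): blue plate 26 mm wide, 30 mm along the row from its hinge, 3 mm thick. 0 = closed flat, its top 36 mm above the carousel's underside; 1.57 = upright; 1.85 = stop. Closes by folding away from the red dot onto its own well, just past its hinge. Stiff hinge (0.008 N m), stays where left.
- lid1_hinge (a point): Middle of lid 1's hinge line, where the row begins. Level with the top of the lid when closed (36 mm above the worktop).
- lid6_edge (a point): Middle of the free edge of lid 6; it moves with the lid (30 mm from its hinge line).
- dropper: Small dropper bottle with blue cap, 25 mm across, 71 mm tall, upright near the gap of the carousel; leave alone. Origin: centre of underside.
- cup: Specimen cup with white lid, 52 mm across, 62 mm tall, upright near the gap of the carousel; leave alone. Origin: centre of underside.
- cassette: White test cassette 50x78x5 mm lying on the worktop; leave alone. Origin: centre of underside.
- cup_yellow: Specimen cup with yellow lid, 52 mm across, 62 mm tall, upright; leave alone. Origin: centre of underside.
- tube: Lying sample tube with white cap, 17 mm across, 108 mm long; leave alone. Origin: under its middle.
- pouch: Foil pouch 112x74x8 mm lying flat; leave alone. Origin: centre of underside.
Mind the look-alikes: they are no part of the job. Of the things that look like the carousel, the largest one is meant.

How it is judged:
By the outcome, as a careful person would: the job done as asked, in the order asked, and still so for the second after the job is handed in, with the robot touching nothing.
It also fails if it takes over 51 s, if anything falls off the work surface, if the arm or the gripper's body presses on something with over 40 N, if the wrist force passes 120 N, or if a joint passes its speed limit or range.

### The arm

A 7-joint arm with a two-finger parallel gripper is mounted at the origin on a cart in front of the work surface, level with it; the furniture and walls round the work are solid. World frame = base frame: x ahead of the robot, y to its left, z up, the work surface at z = 0. Lengths are in mm, angles in rad, forces in N, time in s.
With the tool pointing down it reaches from about 400 to 850 mm from the base axis. Payload 6.9 kg.
Tool frame: the origin (TCP) lies between the finger pads; the fingertips stand 14 mm ahead of it and the grasp point (between the pads) lies 5 mm behind it; z points along the fingers, y is the line along which they close (so a half turn about z gives the same grasp; the last joint's range is limited). The gripper opens to 85 mm and grips with 20 to 120 N. Pads are 22 mm wide; open, the fingers measure 114 mm over their backs; the gripper's body (76 mm by 85 mm) begins 54 mm behind the grasp point. The pads swing forward as they close: fully open they stand 13 mm farther back than shut.
Start: joints at [-1.121, 0.507, -0.238, 1.5, 0.126, 1.149, -0.155], TCP at [210.685, 588.408, 245.275] pointing down, gripper open.
Joint ranges: [-3.08, 3.08], [-0.24, 2.05], [-1.43, 1.35], [0, 2.5], [-1.52, 4.66], [0.17, 1.96], [-2.89, 2.89]. Speed limits (rad/s): [2.39, 2.39, 3.14, 3.14, 3.14, 3.14, 3.14].

### API

Orientations are given as a 3x3 rotation matrix whose columns are the frame's x, y, z axes.
In Python, from plant import r, optics, ticket gives the robot as it stands. The module is installed in compiled form; this text tells all that it offers.
- The arm moves only by the tool arm_command, never from a script. Its argument "targets" is a list that holds one entry, the list of rows, each a list of 5 numbers: the shift along the world's x, y, z in mm, then the turn about the world's z in degrees, then the closure in counts, from 0 (fully open) to 255 (shut). In form: [[[tx, ty, tz, twist, grip], ...]]. A call has 1 to 5 rows; each row shifts and turns the commanded pose from where the row before left it; what a row does not reach is not made up. A row lasts 1/12 s, in which the tool goes at most 41.7 mm and 7.16 degrees, less where a joint would pass 70% of its speed; a pose out of reach is approached as far as the arm can. A call is refused whole if a number of a shift passes 41.7 or a number of a turn 7.16, either way. A call with a gripper value outside its range is refused whole. The fingers move at their own pace and stop on an object; the grip force is fixed at half the most. Time passes only in rows, so rows that do not move let the fingers close. It gives the time, the measured TCP pose, the force, the opening and the grip force at its end, in the units of the state.
- r.get_obs(): the state, without advancing time (a new reading comes with each control period).
- optics.capture(name): name is "scene" or "top"; returns a dict with "frame" (480x640x3 uint8, red, green, blue), "fx", "fy", "cx", "cy" (pixels), "cam_to_world" (4x4, takes a point from camera to world coordinates). Camera axes: x right, y down, z forward; pixel columns grow to the right and rows downward; lengths in mm; the calibration is good to about 2 mm. A picture is of the moment at which its call begins. There is no depth.
- ticket.finish_job(): hands the job in; it is judged then, once.
The state is a dict: "time_s": time; "joint_pos": joint angles; "joint_velocities": joint speeds; "effort": joint torques, N m; "eef_pos": TCP position; "tool_rot": TCP orientation; "wrist_force": force on the tool from outside, world axes, zero at the start; "moment": the same for the moment, N m; "gripper_width": finger opening in mm; "grip_force": force on a finger pad.
Only numpy, scipy, OpenCV 4.12 (cv2) and the standard library are available. Lean on these libraries where they do the work, as an engineer would, in place of code of your own. Each camera call takes 0.05 s, during which the arm holds its last target. There are 200 camera calls.

## Working session

There is one attempt and no reset: what is moved stays moved. The work goes in short steps, Python scripts to look and compute and a tool call to move; the robot and the scene stay as the last step left them, time stands still between calls to the robot, and variables do not carry over. Pictures are saved under pics/ and viewed, at most 10 in all, crops included, and the job is handed in when it is done.

Besides the shell and the picture viewer there is one more tool, called after "Emit:" by a JSON object that holds its "method" and its "body". arm_command: Moves the arm, as the interface text tells. Its arguments: {"type":"object","properties":{"targets":{"type":"array","items":{"type":"array","items":{"type":"array","items":{"type":"number"}}}}},"required":["targets"]}

```bash
mkdir -p pics
python3 - <<'E'
from plant import r,optics
import cv2,numpy as np
o=r.get_obs();print({k:np.round(v,3).tolist() for k,v in o.items()})
for n in("scene","top"):
    c=optics.capture(n);np.savez(f"pics/{n}0.npz",**c);cv2.imwrite(f"pics/{n}0.png",c["frame"][:,:,::-1])
    print(n,c["fx"],c["fy"],c["cx"],c["cy"],np.round(c["cam_to_world"],3).tolist())
E
```

```text
{'time_s': 0.0, 'joint_pos': [-1.121, 0.508, -0.238, 1.501, 0.126, 1.149, -0.155], 'joint_velocities': [0.002, 0.001, -0.001, 0.001, 0.001, 0.001, 0.001], 'effort': [-0.0, -62.061, -2.186, -24.965, 0.013, 0.012, -0.0], 'eef_pos': [210.551, 587.956, 244.402], 'tool_rot': [[-0.942, 0.337, -0.001], [0.337, 0.942, -0.002], [0.0, -0.002, -1.0]], 'wrist_force': [0.966, 0.094, 0.351], 'moment': [-0.021, 0.021, -0.016], 'grip_force': 0.0, 'gripper_width': 85.53}
scene 433.0981925981883 433.0981925981883 316.7248704433741 239.21371482920753 [[0.68, -0.506, 0.53, -188.837], [-0.733, -0.475, 0.487, -702.41], [0.006, -0.72, -0.694, 1003.901], [0.0, 0.0, 0.0, 1.0]]
top 483.80992127257787 483.80992127257787 316.0983350803072 245.95860190318854 [[0.007, -0.988, 0.156, 361.323], [-1.0, -0.006, 0.001, -52.108], [-0.0, -0.156, -0.988, 1265.432], [0.0, 0.0, 0.0, 1.0]]
```

View pics/top0.png

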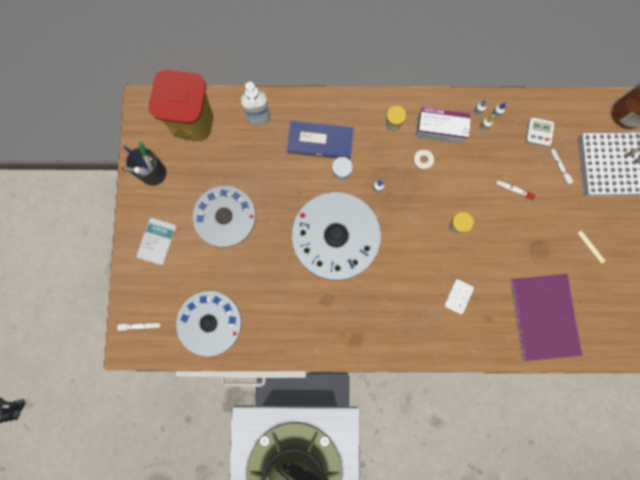

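View pics/scene0.png

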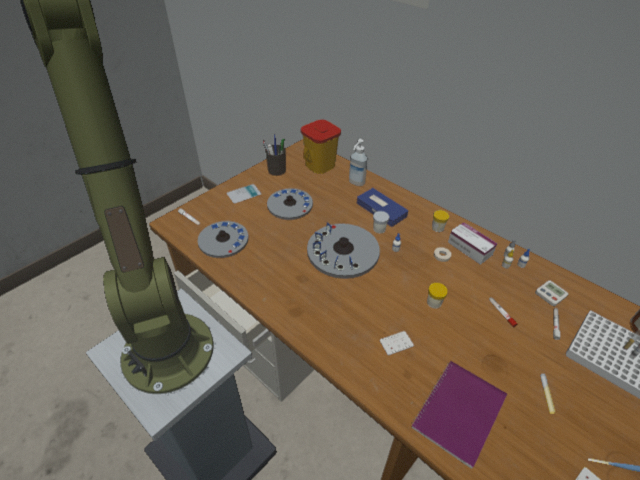

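The top view shows the large carousel centred near (336,236) with its red dot at (303,215). Lids run round the left and bottom to about (367,248). The gap faces upper right, with the cup at (342,168) and the dropper at (379,186). The two smaller look-alikes are on the left.

```bash
cat > h.py <<'E'
import numpy as np,cv2
def ray(c,u,v,z):
    M=np.array(c["cam_to_world"]);d=M[:3,:3]@[(u-c["cx"])/c["fx"],(v-c["cy"])/c["fy"],1];p=M[:3,3]
    return p+d*(z-p[2])/d[2]
def proj(c,P):
    M=np.array(c["cam_to_world"]);q=M[:3,:3].T@(np.array(P,float)-M[:3,3]);return c["fx"]*q[0]/q[2]+c["cx"],c["fy"]*q[1]/q[2]+c["cy"]
E
python3 - <<'E'
from h import *
for n,box in(("top",(285,185,390,285)),("scene",(300,215,390,280))):
    c=dict(np.load(f"pics/{n}0.npz"));f=c["frame"];hsv=cv2.cvtColor(f,cv2.COLOR_RGB2HSV)
    x0,y0,x1,y1=box;sub=hsv[y0:y1,x0:x1]
    grey=((sub[...,1]<60)&(sub[...,2]>80)).astype(np.uint8)
    cs,_=cv2.findContours(grey,cv2.RETR_EXTERNAL,cv2.CHAIN_APPROX_NONE)
    k=max(cs,key=cv2.contourArea)[:,0]+[x0,y0];hull=cv2.convexHull(k.astype(np.int32))[:,0]
    W=np.array([ray(c,u,v,30)[:2] for u,v in hull])
    (cx,cy),rr=cv2.minEnclosingCircle(W.astype(np.float32))
    A=np.c_[2*W,np.ones(len(W))];s=np.linalg.lstsq(A,(W**2).sum(1),rcond=None)[0]
    print(n,"disc",cx,cy,rr,"lsq",s[:2],np.sqrt(s[2]+s[0]**2+s[1]**2))
    blk=(sub[...,2]<60).astype(np.uint8);_,_,st,ce=cv2.connectedComponentsWithStats(blk)
    i=1+st[1:,4].argmax();print("knob@46",ray(c,*(ce[i]+[x0,y0]),46)[:2],st[i])
    red=((sub[...,1]>110)&((sub[...,0]<8)|(sub[...,0]>172))).astype(np.uint8);_,_,st,ce=cv2.connectedComponentsWithStats(red)
    for j in range(1,len(st)):
        p=ray(c,*(ce[j]+[x0,y0]),31)[:2];d=p-s[:2];print("red",st[j],p,np.hypot(*d),np.degrees(np.arctan2(d[1],d[0])))
    cv2.imwrite(f"pics/{n}1.png",cv2.resize(f[y0:y1,x0:x1],None,fx=6,fy=6,interpolation=cv2.INTER_CUBIC)[:,:,::-1])
E
```

```text
top disc 585.8438720703125 -101.37471771240234 116.78521728515625 lsq [ 585.71762808 -101.38804067] 116.35413921640495
knob@46 [ 586.59964632 -101.53675449] [ 41  40  21  20 200]
red [16 29  4  3 10] [637.9600305  -13.88434589] 101.91253706033113 59.16149677764442
scene disc 583.3974609375 -103.83755493164062 117.92372131347656 lsq [ 584.40192278 -105.02873583] 115.82861529596065
knob@46 [ 576.81610744 -111.72231377] [ 34  23  19  16 226]
red [32 10  4  3  8] [638.54918481 -16.99869425] 103.34995987552679 58.40433508208284
```

View pics/top1.png

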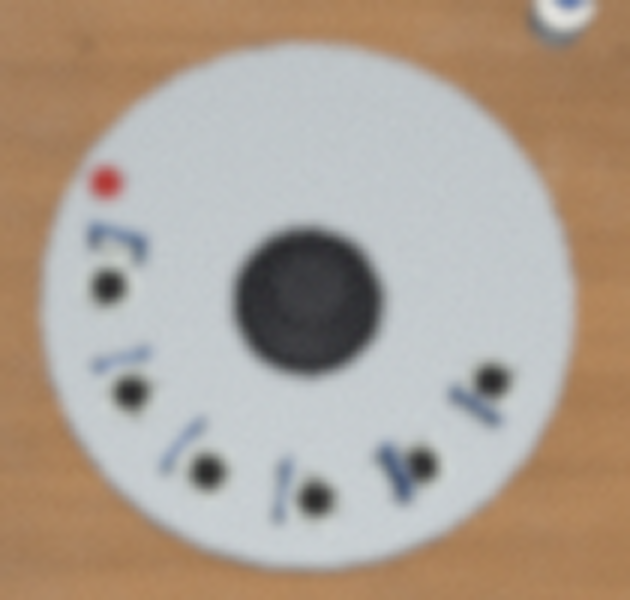

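View pics/scene1.png

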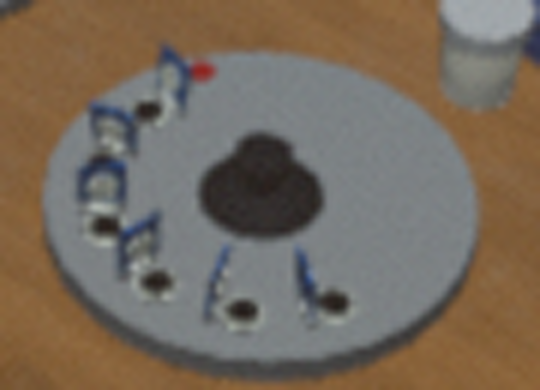

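The crops show the red dot at crop (107,183), with all six lids upright beside their dark wells: top crop wells at (108,287), (131,392), (208,470), (316,498), (422,465) and (491,380). The centre is about (585.5,-102) and the carousel yaw about -22°, so the lid hinges lie at world angles 76° to 236°. I'll move now with the fingers shut.

Emit:
{"method": "arm_command", "body": {"targets": [[[21.7,-31.4,0,-7.1,255],[21.7,-31.4,0,-7.1,255],[21.7,-31.4,0,-7.1,255],[21.7,-31.4,0,-7.1,255],[21.7,-31.4,0,-7.1,255]]]}}

```text
time_s: 0.52
eef_pos: [319.8, 429.6, 245.0]
tool_rot: [[-0.566, 0.825, -0.0], [0.825, 0.566, -0.0], [-0.0, -0.001, -1.0]]
wrist_force: [-0.6, 1.0, 0.3]
gripper_width: 25.3
grip_force: 0.0
```

Run:
```python
from h import *
c=dict(np.load("pics/top0.npz"))
for u,v in[(108,287),(131,392),(208,470),(316,498),(422,465),(491,380)]:
    d=ray(c,285+u/6-.4,185+v/6-.4,34)[:2]-[585.5,-102];print(np.hypot(*d).round(1),np.degrees(np.arctan2(d[1],d[0])).round(1)%360)
from plant import r
print(r.get_obs()["joint_pos"])
```

```text
86.7 86.3
86.0 117.8
85.1 149.7
85.3 182.2
85.8 214.4
85.4 246.6
[-0.93325808  0.36442689 -0.06136944  1.73768537  0.0252075   1.04079805
 -0.40203776]
```

Emit:
{"method": "arm_command", "body": {"targets": [[[21.7,-31.4,0,-7.1,255],[21.7,-31.4,0,-7.1,255],[21.7,-31.4,0,-7.1,255],[21.7,-31.4,0,-7.1,255],[21.7,-31.4,0,-7.1,255]]]}}

```text
time_s: 0.93
eef_pos: [428.2, 272.6, 245.2]
tool_rot: [[0.018, 1.0, -0.0], [1.0, -0.018, -0.0], [-0.0, -0.0, -1.0]]
wrist_force: [0.4, -0.5, 0.3]
gripper_width: -0.0
grip_force: 0.0
```

Emit:
{"method": "arm_command", "body": {"targets": [[[21.7,-31.4,0,-7.1,255],[21.7,-31.4,0,-7.1,255],[21.7,-31.4,0,-7.1,255],[21.7,-31.4,0,-7.1,255],[21.7,-31.4,0,-7.1,255]]]}}

```text
time_s: 1.35
eef_pos: [536.7, 115.8, 245.2]
tool_rot: [[0.595, 0.804, -0.0], [0.804, -0.595, 0.0], [-0.0, -0.0, -1.0]]
wrist_force: [0.5, 0.6, -0.6]
gripper_width: 0.2
grip_force: 0.0
```

Emit:
{"method": "arm_command", "body": {"targets": [[[21.7,-31.4,-10,-7.1,255],[21.7,-31.4,-10,-7.1,255],[21.7,-31.4,-10,-7.1,255],[21.7,-31.4,-10,-7.1,255],[21.7,-31.4,-10,-7.1,255]]]}}

```text
time_s: 1.77
eef_pos: [645.3, -41.0, 194.4]
tool_rot: [[0.951, 0.309, -0.001], [0.309, -0.951, 0.0], [-0.0, -0.0, -1.0]]
wrist_force: [1.2, 0.6, 0.4]
gripper_width: 0.3
grip_force: 0.0
```

Emit:
{"method": "arm_command", "body": {"targets": [[[0,0,-10,-7.1,255],[0,0,-10,-7.1,255],[0,0,-10,-7.1,255],[0,0,-10,-7.1,255],[0,0,-10,-7.1,255]]]}}

```text
time_s: 2.18
eef_pos: [644.4, -39.5, 144.2]
tool_rot: [[0.953, -0.302, -0.001], [-0.302, -0.953, 0.0], [-0.001, 0.0, -1.0]]
wrist_force: [-0.5, 0.9, 0.2]
gripper_width: -0.3
grip_force: 0.0
```

Run:
```python
from plant import r
import numpy as np
o=r.get_obs();print(o["joint_pos"],o["eef_pos"],np.degrees(np.arctan2(o["tool_rot"][1][1],o["tool_rot"][0][1])))
```

```text
[-0.32612487  0.70069759  0.62399419  1.58249743 -0.46079955  1.01052316
 -1.44193214] [644.43898459 -39.54733456 144.24686486] -107.55660297425602
```

Emit:
{"method": "arm_command", "body": {"targets": [[[0,0,-20,-6.6,255],[0,0,-20,-6.6,255],[0,0,-20,-6.6,255],[0,0,-20,-6.6,255],[0,0,-4,0,255]]]}}

```text
time_s: 2.6
eef_pos: [642.6, -38.4, 57.3]
tool_rot: [[0.721, -0.693, -0.006], [-0.693, -0.721, 0.001], [-0.005, 0.004, -1.0]]
wrist_force: [-0.1, 0.0, 0.4]
gripper_width: 0.2
grip_force: 0.0
```

Run:
```python
from plant import r,optics
from h import *
o=r.get_obs();print(o["joint_pos"],o["eef_pos"],np.degrees(np.arctan2(o["tool_rot"][1][1],o["tool_rot"][0][1])))
t=optics.capture("top");s=optics.capture("scene")
im=np.hstack([cv2.resize(t["frame"][175:295,270:400],(390,360),interpolation=2),cv2.resize(s["frame"][180:300,290:420],(390,360),interpolation=2)])
cv2.imwrite("pics/a.png",im[:,:,::-1])
```

```text
[-0.35484027  0.82780411  0.68278395  1.66283595 -0.63865244  0.8930126
 -1.74922318] [642.62826901 -38.41952501  57.29851204] -133.85301680562367
```

View pics/a.png

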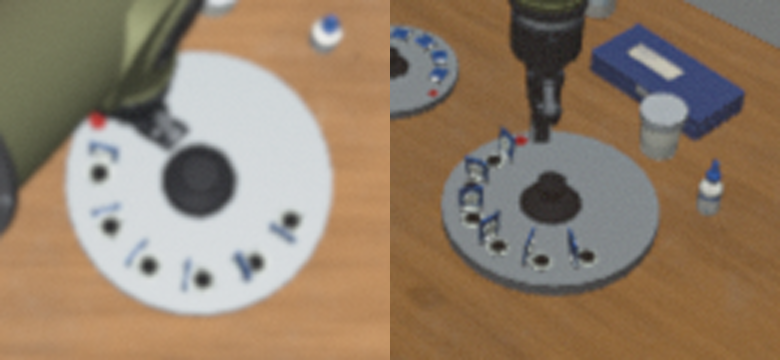

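The left crop shows the shut fingers by the red dot at about (160,125). The right crop shows the tip just past the dot at (540,135), and nothing has been touched yet.

Emit:
{"method": "arm_command", "body": {"targets": [[[0,-1,-3,0,255],[0,-1,-3,0,255],[0,0,0,0,255],[0,0,0,0,255],[0,0,0,0,255]]]}}

```text
time_s: 3.12
eef_pos: [645.0, -41.7, 56.0]
tool_rot: [[0.724, -0.689, 0.001], [-0.689, -0.724, 0.0], [0.001, -0.001, -1.0]]
wrist_force: [1.1, 0.6, -0.4]
gripper_width: 0.5
grip_force: 0.0
```

Emit:
{"method": "arm_command", "body": {"targets": [[[0,0,-3,0,255],[0,0,-2,0,255],[0,0,-1,0,255],[0,0,-1,0,255],[0,0,0,0,255]]]}}

```text
time_s: 3.53
eef_pos: [644.5, -41.5, 47.9]
tool_rot: [[0.724, -0.69, -0.0], [-0.69, -0.724, 0.0], [-0.0, 0.0, -1.0]]
wrist_force: [-0.4, 0.7, -0.7]
gripper_width: 0.0
grip_force: 0.0
```

Emit:
{"method": "arm_command", "body": {"targets": [[[0,0,-1,0,255],[0,0,-1,0,255],[0,0,0,0,255],[0,0,0,0,255]]]}}

```text
time_s: 3.87
eef_pos: [644.6, -41.6, 46.2]
tool_rot: [[0.724, -0.69, -0.0], [-0.69, -0.724, 0.0], [-0.0, 0.0, -1.0]]
wrist_force: [-0.9, -0.0, 1.0]
gripper_width: -0.1
grip_force: 0.0
```

Emit:
{"method": "arm_command", "body": {"targets": [[[0,0,-1,0,255],[0,0,0,0,255],[0,0,0,0,255]]]}}

```text
time_s: 4.12
eef_pos: [644.6, -41.6, 45.2]
tool_rot: [[0.724, -0.69, -0.0], [-0.69, -0.724, 0.0], [-0.0, 0.0, -1.0]]
wrist_force: [-0.2, 0.6, 0.0]
gripper_width: -0.2
grip_force: 0.0
```

Emit:
{"method": "arm_command", "body": {"targets": [[[0,0,-1,0,255],[0,0,0,0,255],[0,0,0,0,255]]]}}

```text
time_s: 4.37
eef_pos: [644.7, -41.6, 44.2]
tool_rot: [[0.724, -0.69, 0.0], [-0.69, -0.724, 0.0], [-0.0, -0.0, -1.0]]
wrist_force: [0.3, -0.0, 1.1]
gripper_width: -0.0
grip_force: 0.0
```

Run:
```python
import numpy as np
for a in range(46,280,6):
    p=lambda a:85*np.array([np.cos(np.radians(a)),np.sin(np.radians(a))])
    print(a+6,(p(a+6)-p(a)).round(1),(p(a+6)+[585.5,-102]).round(1))
```

```text
52 [-6.7  5.8] [637.8 -35. ]
58 [-7.3  5.1] [630.5 -29.9]
64 [-7.8  4.3] [622.8 -25.6]
70 [-8.2  3.5] [614.6 -22.1]
76 [-8.5  2.6] [606.1 -19.5]
82 [-8.7  1.7] [597.3 -17.8]
88 [-8.9  0.8] [588.5 -17.1]
94 [-8.9 -0.2] [579.6 -17.2]
100 [-8.8 -1.1] [570.7 -18.3]
106 [-8.7 -2. ] [562.1 -20.3]
112 [-8.4 -2.9] [553.7 -23.2]
118 [-8.1 -3.8] [545.6 -26.9]
124 [-7.6 -4.6] [538.  -31.5]
130 [-7.1 -5.4] [530.9 -36.9]
136 [-6.5 -6.1] [524.4 -43. ]
142 [-5.8 -6.7] [518.5 -49.7]
148 [-5.1 -7.3] [513.4 -57. ]
154 [-4.3 -7.8] [509.1 -64.7]
160 [-3.5 -8.2] [505.6 -72.9]
166 [-2.6 -8.5] [503.  -81.4]
172 [-1.7 -8.7] [501.3 -90.2]
178 [-0.8 -8.9] [500.6 -99. ]
184 [ 0.2 -8.9] [ 500.7 -107.9]
190 [ 1.1 -8.8] [ 501.8 -116.8]
196 [ 2.  -8.7] [ 503.8 -125.4]
202 [ 2.9 -8.4] [ 506.7 -133.8]
208 [ 3.8 -8.1] [ 510.4 -141.9]
214 [ 4.6 -7.6] [ 515.  -149.5]
220 [ 5.4 -7.1] [ 520.4 -156.6]
226 [ 6.1 -6.5] [ 526.5 -163.1]
232 [ 6.7 -5.8] [ 533.2 -169. ]
238 [ 7.3 -5.1] [ 540.5 -174.1]
244 [ 7.8 -4.3] [ 548.2 -178.4]
250 [ 8.2 -3.5] [ 556.4 -181.9]
256 [ 8.5 -2.6] [ 564.9 -184.5]
262 [ 8.7 -1.7] [ 573.7 -186.2]
268 [ 8.9 -0.8] [ 582.5 -186.9]
274 [8.9 0.2] [ 591.4 -186.8]
280 [8.8 1.1] [ 600.3 -185.7]
```

Emit:
{"method": "arm_command", "body": {"targets": [[[0,0,4,0,255],[0,0,3.5,0,255],[0,0,0,0,255]]]}}

```text
time_s: 4.62
eef_pos: [645.2, -41.8, 52.8]
tool_rot: [[0.724, -0.69, 0.001], [-0.69, -0.724, -0.0], [0.001, -0.001, -1.0]]
wrist_force: [-0.6, -0.2, 0.3]
gripper_width: -0.1
grip_force: 0.0
```

Emit:
{"method": "arm_command", "body": {"targets": [[[-6.7,6.1,0,6,255],[-7.3,5.1,0,6,255],[-7.8,4.3,0,6,255],[-8.2,3.5,0,6,255],[-8.5,2.6,0,6,255]]]}}

```text
time_s: 5.03
eef_pos: [606.9, -19.8, 52.3]
tool_rot: [[0.973, -0.23, 0.002], [-0.23, -0.973, -0.0], [0.002, -0.0, -1.0]]
wrist_force: [1.2, -1.0, 1.3]
gripper_width: -0.1
grip_force: 0.4
```

Emit:
{"method": "arm_command", "body": {"targets": [[[-8.7,1.7,-0.5,6,255],[-8.9,0.8,0,6,255],[-8.9,-0.2,0,6,255],[0,0,0,0,255],[0,0,0,0,255]]]}}

```text
time_s: 5.45
eef_pos: [579.9, -17.9, 51.7]
tool_rot: [[0.997, 0.073, 0.001], [0.073, -0.997, 0.0], [0.001, -0.0, -1.0]]
wrist_force: [1.2, -0.3, -0.3]
gripper_width: 0.0
grip_force: 0.0
```

Emit:
{"method": "arm_command", "body": {"targets": [[[0,0.5,-1,0,255],[0,0,0,0,255],[0,0,0,0,255]]]}}

```text
time_s: 5.7
eef_pos: [580.4, -17.1, 50.2]
tool_rot: [[0.997, 0.075, 0.001], [0.075, -0.997, -0.0], [0.001, 0.0, -1.0]]
wrist_force: [0.0, 0.1, -0.2]
gripper_width: 0.4
grip_force: 0.3
```

Emit:
{"method": "arm_command", "body": {"targets": [[[0,0,-0.7,0,255],[0,0,0,0,255],[0,0,0,0,255]]]}}

```text
time_s: 5.95
eef_pos: [580.3, -17.2, 50.0]
tool_rot: [[0.997, 0.076, 0.001], [0.076, -0.997, 0.0], [0.001, 0.0, -1.0]]
wrist_force: [-0.8, 0.9, 5.4]
gripper_width: -0.3
grip_force: 2.7
```

Run:
```python
from plant import r,optics
from h import *
o=r.get_obs();print(o["joint_pos"],o["eef_pos"],o["wrist_force"])
t=optics.capture("top");s=optics.capture("scene")
im=np.hstack([cv2.resize(t["frame"][175:295,270:400],(390,360),interpolation=2),cv2.resize(s["frame"][200:290,295:392],(390,360),interpolation=2)])
cv2.imwrite("pics/b.png",im[:,:,::-1])
```

```text
[-0.2838689   0.70155231  0.43987543  1.85185915 -0.44873182  0.68639263
 -1.07723651] [580.30939496 -17.15345865  50.04543557] [-0.78614482  0.89045975  5.41889623]
```

View pics/b.png

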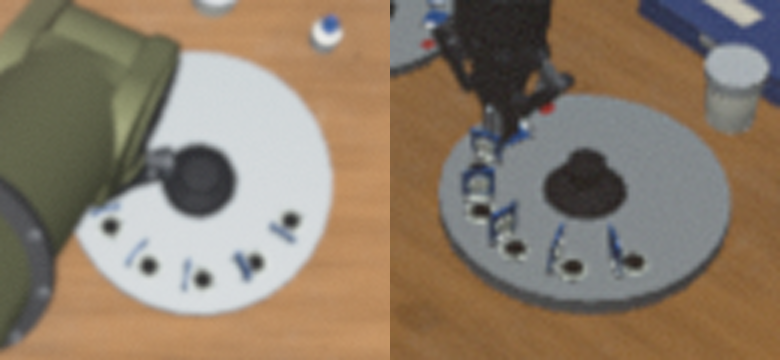

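The right crop shows lid 1 folded under the fingertip at (510,130), and lids 2 to 6 still upright. Contact starts at TCP z of about 50, so closed lids are flush at 36 mm. I'll sweep about 0.8 mm higher and press lightly at each lid.

Emit:
{"method": "arm_command", "body": {"targets": [[[0,0,1.2,0,255],[-9.4,-1.2,0,6.4,255],[-9.2,-2.2,0,6.4,255],[-8.9,-3.2,0,6.4,255],[-8.5,-4.2,0,6.4,255]]]}}

```text
time_s: 6.47
eef_pos: [543.5, -27.7, 50.7]
tool_rot: [[0.863, 0.505, 0.0], [0.505, -0.863, 0.0], [0.0, 0.0, -1.0]]
wrist_force: [0.7, -1.0, -1.0]
gripper_width: 0.3
grip_force: 0.1
```

Emit:
{"method": "arm_command", "body": {"targets": [[[-8.0,-5.1,0,6.4,255],[0,0,0,0,255],[0,0,-0.8,0,255],[0,0,0,0,255],[0,0,0,0,255]]]}}

```text
time_s: 6.88
eef_pos: [535.8, -33.3, 50.1]
tool_rot: [[0.807, 0.59, -0.0], [0.59, -0.807, -0.0], [-0.001, 0.0, -1.0]]
wrist_force: [-2.7, -2.8, 6.1]
gripper_width: -0.1
grip_force: 2.6
```

Emit:
{"method": "arm_command", "body": {"targets": [[[0,0,0.9,0,255],[-7.4,-6.0,0,6.4,255],[-6.6,-6.8,0,6.4,255],[-5.8,-7.5,0,6.4,255],[-5.0,-8.1,0,6.4,255]]]}}

```text
time_s: 7.3
eef_pos: [511.4, -60.7, 50.8]
tool_rot: [[0.465, 0.885, 0.001], [0.885, -0.465, 0.0], [0.001, 0.0, -1.0]]
wrist_force: [0.2, 0.6, 0.1]
gripper_width: 0.1
grip_force: 0.1
```

Emit:
{"method": "arm_command", "body": {"targets": [[[-4.0,-8.6,0,6.4,255],[0,0,0,0,255],[0,0,0,0,255],[0,0,-0.7,0,255],[0,0,0,0,255]]]}}

```text
time_s: 7.72
eef_pos: [507.6, -69.3, 50.1]
tool_rot: [[0.37, 0.929, 0.001], [0.929, -0.37, 0.0], [0.0, 0.0, -1.0]]
wrist_force: [0.7, 0.1, 0.7]
gripper_width: 0.0
grip_force: 0.3
```

Emit:
{"method": "arm_command", "body": {"targets": [[[0,0,0.7,0,255],[-3.6,-9.8,0,6.4,255],[-2.0,-9.3,0,6.4,255],[-1.0,-9.4,0,6.4,255],[0.1,-9.5,0,6.4,255]]]}}

```text
time_s: 8.13
eef_pos: [500.4, -107.6, 50.9]
tool_rot: [[-0.075, 0.997, -0.0], [0.997, 0.075, 0.0], [0.0, -0.0, -1.0]]
wrist_force: [0.0, 0.2, 0.4]
gripper_width: 0.6
grip_force: 0.1
```

Emit:
{"method": "arm_command", "body": {"targets": [[[1.1,-9.4,0,6.4,255],[0,0,0,0,255],[0,0,0,0,255],[0,0,-0.8,0,255],[0,0,0,0,255]]]}}

```text
time_s: 8.55
eef_pos: [501.6, -116.7, 50.1]
tool_rot: [[-0.179, 0.984, 0.0], [0.984, 0.179, 0.0], [0.0, 0.0, -1.0]]
wrist_force: [0.6, -0.6, 2.0]
gripper_width: 0.3
grip_force: 0.6
```

Run:
```python
from plant import r,optics
from h import *
o=r.get_obs();print(o["joint_pos"],o["eef_pos"],o["wrist_force"],np.degrees(np.arctan2(o["tool_rot"][1][1],o["tool_rot"][0][1])))
t=optics.capture("top");s=optics.capture("scene")
im=np.hstack([cv2.resize(t["frame"][175:295,270:400],(390,360),interpolation=2),cv2.resize(s["frame"][200:290,295:392],(390,360),interpolation=2)])
cv2.imwrite("pics/c.png",im[:,:,::-1])
```

```text
[ 0.2281911   0.58829148 -0.07028963  2.02085448  0.07632254  0.53487011
  0.2836142 ] [ 501.60542294 -116.69953037   50.12898883] [ 0.60400483 -0.60742766  1.96092896] 10.29159619436677
```

View pics/c.png

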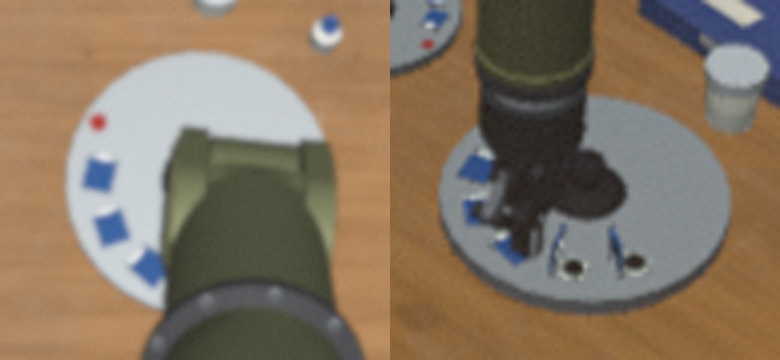

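The left crop shows lids 1 to 3 flat at (98,175), (112,228) and (150,267), with the carousel unmoved. In the right crop lid 4 is under the fingers and lids 5 and 6 still stand at (558,250) and (617,250). Continuing.

Emit:
{"method": "arm_command", "body": {"targets": [[[0,0,0.8,0,255],[2.2,-9.2,0,6.4,255],[3.2,-8.9,0,6.4,255],[4.2,-8.5,0,6.4,255],[5.1,-8.0,0,6.4,255]]]}}

```text
time_s: 9.07
eef_pos: [516.0, -151.8, 50.9]
tool_rot: [[-0.592, 0.806, -0.001], [0.806, 0.592, 0.0], [0.001, -0.0, -1.0]]
wrist_force: [-0.0, -0.2, 0.7]
gripper_width: -0.1
grip_force: 0.1
```

Emit:
{"method": "arm_command", "body": {"targets": [[[5.9,-7.4,0,6.4,255],[0,0,0,0,255],[0,0,0,0,255],[0,0,-0.8,0,255],[0,0,0,0,255]]]}}

```text
time_s: 9.48
eef_pos: [521.8, -158.8, 50.2]
tool_rot: [[-0.673, 0.74, -0.0], [0.74, 0.673, 0.0], [0.0, -0.0, -1.0]]
wrist_force: [0.9, -1.1, 0.4]
gripper_width: -0.2
grip_force: 0.2
```

Emit:
{"method": "arm_command", "body": {"targets": [[[0,0,0.8,0,255],[6.7,-6.7,0,6.4,255],[7.4,-5.9,0,6.4,255],[8.0,-5.0,0,6.4,255],[8.6,-4.1,0,6.4,255]]]}}

```text
time_s: 9.9
eef_pos: [552.6, -180.9, 50.9]
tool_rot: [[-0.929, 0.37, -0.001], [0.37, 0.929, -0.0], [0.001, -0.0, -1.0]]
wrist_force: [-0.7, -0.4, -0.3]
gripper_width: -0.1
grip_force: 0.1
```

Emit:
{"method": "arm_command", "body": {"targets": [[[9.0,-3.1,0,6.4,255],[0,0,0,0,255],[0,0,0,0,255],[0,0,-0.8,0,255],[0,0,0,0,255]]]}}

```text
time_s: 10.32
eef_pos: [561.2, -183.8, 50.2]
tool_rot: [[-0.963, 0.271, -0.001], [0.271, 0.963, -0.0], [0.001, -0.0, -1.0]]
wrist_force: [0.6, 0.4, 0.7]
gripper_width: 0.1
grip_force: 0.0
```

Emit:
{"method": "arm_command", "body": {"targets": [[[0,0,-0.3,0,255],[0,0,0,0,255],[0,0,3,0,255],[0,0,20,0,255],[0,0,40,0,255]]]}}

```text
time_s: 10.73
eef_pos: [558.9, -183.8, 109.5]
tool_rot: [[-0.963, 0.269, -0.008], [0.269, 0.963, 0.002], [0.008, 0.0, -1.0]]
wrist_force: [0.6, -1.2, -0.3]
gripper_width: 0.1
grip_force: 0.0
```

Emit:
{"method": "arm_command", "body": {"targets": [[[0,-20,40,0,255],[0,-40,10,0,255],[0,-40,0,0,255],[0,-40,0,0,255],[0,-40,0,0,255]]]}}

```text
time_s: 11.15
eef_pos: [561.4, -364.9, 160.8]
tool_rot: [[-0.963, 0.269, 0.001], [0.269, 0.963, -0.001], [-0.001, -0.001, -1.0]]
wrist_force: [0.6, 0.6, -0.3]
gripper_width: 0.0
grip_force: 0.0
```

Emit:
{"method": "arm_command", "body": {"targets": [[[0,-40,0,0,255],[0,-40,0,0,255],[0,-40,0,0,255],[0,0,0,0,255],[0,0,0,0,255]]]}}

```text
time_s: 11.57
eef_pos: [559.8, -486.2, 158.7]
tool_rot: [[-0.962, 0.274, -0.002], [0.274, 0.962, -0.0], [0.001, -0.001, -1.0]]
wrist_force: [0.6, 0.8, 0.1]
gripper_width: -0.2
grip_force: 0.0
```

Run:
```python
from plant import r,optics
from h import *
t=optics.capture("top");s=optics.capture("scene")
im=np.hstack([cv2.resize(t["frame"][175:295,270:400],(390,360),interpolation=2),cv2.resize(s["frame"][200:290,295:392],(390,360),interpolation=2)])
cv2.imwrite("pics/d.png",im[:,:,::-1])
```

```text
(no output)
```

View pics/d.png

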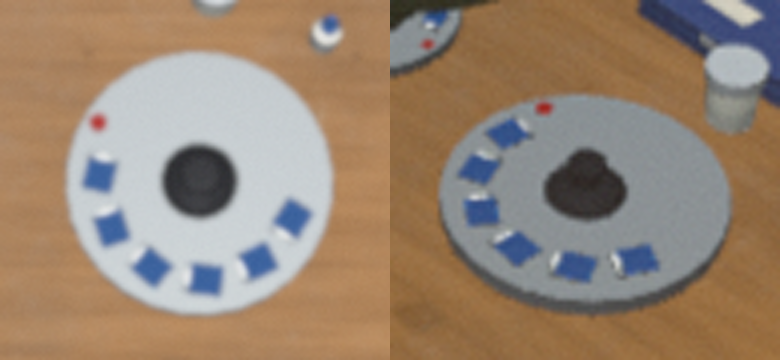

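All six lids lie flat, from (98,175) round to (292,218) in the left crop. The carousel, cup and dropper are where they were, and the arm is clear.

```bash
python3 -c "
from plant import ticket
print(ticket.finish_job())"
```

```text
the job is handed in; nothing more can be done
None
```

All six lids were folded flat in order from the red dot, the carousel and the cup and dropper beside it look unmoved in the last pictures, and the job is handed in (verdict not shown) at about 12 s of the 51 s allowed.

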